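# Clamp the pedal and take off its bearing cap, whichever hand its thread is

## Task

Squeeze the spring clamp open and let it close over the end of the pedal in the working hole together with the post beside it, and leave it on to keep the pedal from turning. Then unscrew that pedal's cap - it may be left- or right-hand threaded and nothing shows which, so try it gently one way and then the other until it gives, without forcing it - and finish while still holding it in the gripper, lifted straight up well clear of the pedal and kept still. Leave the other pedal with its cap on and the things around it where they are.

Things in the scene. Friction and masses are not known exactly. Their poses are not given: they have to be found in the camera images.
- jig: Pine two-by-four fixed to the bench: 89 mm along x, 334 along y, 38 high; origin at the centre of its underside, z up. Holes for pedal spindles in its top: working hole at x -8, y -45 mm, spare hole at x -8, y +105. Each holds an upright pedal, the pedal's y along the jig's y. From the working pedal's end (y -95) bare beam runs to y -167, where the clamp can rest. Yaw within 0.25 rad.
- work_hole (a point): Centre of the mouth of the working hole on the jig's top face, 38 mm above the bench; axes as the jig's. Either pedal may stand in it.
- post: Upright plywood post on the jig, 12 mm along x, 34 along y, 60 tall; origin at the centre of its foot (jig x +7, y -80, z 38 mm). 1 mm from the -y end of the working pedal's cage: cage end plus post are 29 mm thick, from x -16 to +13 mm in the jig frame (mid x -1.5). The post reaches y -97, the cage y -95; the clamp goes over both from the jig's -y end.
- pedal_a: Black cage pedal standing spindle down in a jig hole. Origin on its axis at the beam's top face, z up, y along the cage, x across it. Cage 100 mm along y (-50 to +50), 16 thick along x, 5 to 84 mm above the origin; barrel 27 mm across up to 98. Its 14 mm spindle stands 32 mm deep in the hole with 1.5 mm play, so until clamped it can turn away from the post. 0.2 kg.
- pedal_b: A second pedal that looks just like pedal_a (sizes and axes the same), in the other hole. One of the pair has a right-hand cap thread, the other a left-hand one.
- cap_a_mid (a point): Centre of pedal_a's cap, half-way up: round knurled steel, 32 mm across, 24 tall, axis vertical, coin slot on top along its x, 70 g. Seated, this point is 111 mm above the pedal's origin and 27 mm above the cage. Its short coarse thread is right-hand (loosens counter-clockwise from above) or left-hand (clockwise); unknown which. Clear of the thread once lifted 15 mm.
- cap_b_mid (a point): The same point of pedal_b's like cap, of the opposite hand. Either cap: the right way it turns with under 0.12 N m, is free after about 50 degrees, and lifts off anywhere from 55 to 105 degrees; freed, a sprung seal lifts it 2 mm. The wrong way it meets a solid stop within 15 degrees and the torque climbs until the grip slips (about 0.2 N m at a 14 N grip) or, from about 0.4 N m, the clamped pedal shifts.
- clamp_grip (a point): Middle of the handles of a grey spring clamp lying flat on the bench (165 mm long, 24 thick, 0.12 kg), 12 mm above what it lies on; x points along the clamp to the jaws, y across. Pivot 60 mm ahead; handles end 27 mm behind. Handle width across y here: 64 mm shut, 42 with the pads 29 apart, 30 with them 42 apart, least 22. Squeezing takes 10 N at first, 14 N at 30 mm.
- clamp_jaw (a point): Between the clamp's jaw pads, 126 mm ahead of clamp_grip, same axes and height. Pads reach 10 mm ahead of and behind this point, jaw tips 12 mm ahead; outside width of the jaws about 70 mm when the pads are 42 apart. The jaws open sideways (along y); let go, they spring shut and the pads press with about 11 N at 29 mm.
- clamp_l (a joint): Turn of each clamp half about the pivot, rad: 0 shut, 0.185 pads parallel and 29 mm apart, 0.36 fully open.
- lever: Steel tire lever lying on the bench, 118 x 18 x 9 mm: leave alone.
- multitool: Folded aluminium multitool lying on the bench, 82 x 31 x 22 mm: leave alone.
- bell: Chrome bike bell on the bench, 55 mm across, 40 mm tall: leave alone.
- parts_box: Closed blue plastic spare-parts box on the bench, 116 x 176 x 65 mm: leave alone.
There are look-alikes about, which are no part of the job. What is shaped like the part that bears cap_b_mid but blue or yellow is not meant.

How it is judged (in metres and radians):
On the way:
1. the spring clamp has closed on the end of the working pedal and the post, and is let go, the cap still on (((horizontal distance between pedal_a and work_hole below 0.012 m and contact force between clamp and pedal_a above 3 N and contact force between clamp and post above 3 N and contact force between the fingers and clamp below 0.1 N and angle between pedal_a's own z axis and vertical below 0.12 rad and angle between the y axis of pedal_a and the y axis of jig, either way round below 0.15 rad and z of cap_a_mid in the frame of pedal_a below 0.118 m and horizontal distance between cap_a_mid and pedal_a below 0.015 m) or (horizontal distance between pedal_b and work_hole below 0.012 m and contact force between clamp and pedal_b above 3 N and contact force between clamp and post above 3 N and contact force between the fingers and clamp below 0.1 N and angle between pedal_b's own z axis and vertical below 0.12 rad and angle between the y axis of pedal_b and the y axis of jig, either way round below 0.15 rad and z of cap_b_mid in the frame of pedal_b below 0.118 m and horizontal distance between cap_b_mid and pedal_b below 0.015 m))), for 0.3 s.
At the end, for the whole second after the job is handed in: Clamp, let go, grips working pedal and post (over 3 N each); pedal in its hole, upright within 7 and in line within 8 degrees; its cap held still by the fingers, touching nothing else, at least 25 mm above its seat, within 80 mm sideways and 20 degrees of upright; the other cap still on (((horizontal distance between pedal_a and work_hole below 0.012 m and contact force between clamp and pedal_a above 3 N and contact force between clamp and post above 3 N and contact force between the fingers and clamp below 0.1 N and angle between pedal_a's own z axis and vertical below 0.12 rad and angle between the y axis of pedal_a and the y axis of jig, either way round below 0.15 rad and z of cap_a_mid in the frame of pedal_a above 0.136 m and horizontal distance between cap_a_mid and pedal_a below 0.08 m and angle between cap_a_mid's own z axis and vertical below 0.35 rad and contact force between the fingers and cap_a above 0.5 N and contact force between cap_a and pedal_a below 0.05 N and contact force between cap_a and clamp below 0.05 N and contact force between cap_a and pedal_b below 0.05 N and contact force between cap_a and jig below 0.05 N and linear speed of cap_a below 0.02 m/s and z of cap_b_mid in the frame of pedal_b below 0.118 m and horizontal distance between cap_b_mid and pedal_b below 0.015 m) or (horizontal distance between pedal_b and work_hole below 0.012 m and contact force between clamp and pedal_b above 3 N and contact force between clamp and post above 3 N and contact force between the fingers and clamp below 0.1 N and angle between pedal_b's own z axis and vertical below 0.12 rad and angle between the y axis of pedal_b and the y axis of jig, either way round below 0.15 rad and z of cap_b_mid in the frame of pedal_b above 0.136 m and horizontal distance between cap_b_mid and pedal_b below 0.08 m and angle between cap_b_mid's own z axis and vertical below 0.35 rad and contact force between the fingers and cap_b above 0.5 N and contact force between cap_b and pedal_b below 0.05 N and contact force between cap_b and clamp below 0.05 N and contact force between cap_b and pedal_a below 0.05 N and contact force between cap_b and jig below 0.05 N and linear speed of cap_b below 0.02 m/s and z of cap_a_mid in the frame of pedal_a below 0.118 m and horizontal distance between cap_a_mid and pedal_a below 0.015 m))); the arm keeps its last pose, push and grip.
It fails at once if the thread of a cap is forced (over 90 N between cap and pedal) (contact force between cap_a and pedal_a above 90 N or contact force between cap_b and pedal_b above 90 N).
It fails at once if a pedal is pulled out of its hole or tipped over (height (world z) of any of pedal_a, pedal_b above 0.058 m or angle between any of pedal_a, pedal_b's own z axis and vertical above 0.35 rad).
It fails at once if the other pedal's cap is taken off ((horizontal distance between pedal_a and work_hole above 0.08 m and z of cap_a_mid in the frame of pedal_a above 0.121 m) or (horizontal distance between pedal_b and work_hole above 0.08 m and z of cap_b_mid in the frame of pedal_b above 0.121 m)).
It fails at once if the tire lever, multitool, bell or parts box is pushed away (distance of any of lever, multitool, bell, parts_box from where it was at the start of the episode above 0.03 m).
It also fails if it takes over 48 s, if anything falls off the work surface, if the arm or the gripper's body presses on something with over 40 N, if the wrist force passes 120 N, or if a joint passes its speed limit or range.

## Robot

A 7-joint arm with a two-finger parallel gripper is mounted at the origin on the work surface. World frame = base frame: x ahead of the robot, y to its left, z up, the work surface at z = 0. Lengths are in mm, angles in rad, forces in N, time in s.
With the tool pointing down it reaches from about 400 to 850 mm from the base axis. Payload 4.5 kg.
Tool frame: the origin (TCP) lies on the front face of the gripper's body, between the roots of the fingers; the fingertips stand 64 mm ahead of it and the grasp point (between the pads) lies 45 mm ahead of it; z points along the fingers, x is the direction in which the jaws open and shut, and the axes are right-handed (so a half turn about z gives the same grasp; the last joint's range is limited). The gripper opens to 88 mm and grips with 3 to 60 N. Pads are 18 mm wide; open, the fingers measure 123 mm over their backs; the gripper's body (75 mm by 187 mm) begins 45 mm behind the grasp point.
Start: joints at [1.298, 0.689, -0.195, 1.565, 0.157, 0.902, -0.215], TCP at [188.783, -595.826, 302.743] pointing down, gripper open.
Joint ranges: [-3.01, 3.01], [-0.46, 2.08], [-1.47, 1.51], [0.13, 2.56], [-1, 4.14], [0.04, 2.09], [-2.66, 2.66]. Speed limits (rad/s): [2.57, 2.57, 3.14, 3.14, 3.14, 3.14, 3.14].

## Interface

Orientations are given as a unit quaternion [w, x, y, z].
In Python, from bench import arm gives the robot as it stands. Calls block until the motion is done:
- arm.move_to(position, orientation): joint-space move of the TCP to a pose.
- arm.move_l(position, frame=None, v=150, contact_N=None): straight line of the TCP; frame=None keeps the orientation; v is the mean speed in mm/s. With contact_N (N) it stops when the force on the tool has changed by that much, and returns True; else False.
- arm.movej(angles): joint-space move.
- arm.open_gripper() and arm.clamp(effort=None): open the fingers fully, or close them until they stop; effort is the grip in N (None keeps the last).
- arm.sleep(seconds).
- arm.ik(position, orientation): joint angles nearest the present ones, or None.
- arm.observe(): the state.
- arm.read_camera(name): name is "scene" or "top" or "wrist"; returns the picture (384x512x3 uint8, red, green, blue); there is no depth.
- arm.calibration(name): a dict with "K" (3x3 intrinsics, pixels), "position" and "rotation" of the camera in the world. Camera axes: x right, y up, looking along -z (the intrinsics and any distortion apply to the point x, -y, -z); pixel columns grow to the right and rows downward; lengths in mm; the calibration is good to about 2 mm. A picture is of the moment at which its call begins: read the wrist's pose just before it. calibration takes no time and is no camera call; for the wrist camera it gives the pose at the moment of the call.
A pose or a line that the arm cannot do raises arm.MotionError and nothing moves.
- arm.finish_job(): hands the job in, once; it reports no verdict.
The state is a dict: "time_s": time; "joints": joint angles; "qd": joint speeds; "effort": joint torques, N m; "tcp_pos": TCP position; "ee_rot": TCP orientation; "force": force on the tool from outside, world axes, zero at the start; "torque": the same for the moment, N m; "grip_width": opening from 0.0 (shut) to 1.0 (fully open).
Only numpy, scipy, OpenCV 4.12 (cv2) and the standard library are available. Lean on these libraries where they do the work, as an engineer would, in place of code of your own. Each camera call takes 0.05 s, during which the arm holds its last target.

## Working session

There is one attempt and no reset: what is moved stays moved. The work goes in short steps, each a Python script; the robot and the scene stay as the last script left them, time stands still between calls to the robot, and variables do not carry over. Pictures are saved under pics/ and viewed, and the job is handed in when it is done.

```bash
ls; mkdir -p pics
python3 - <<'E'
from bench import arm
import cv2
for n in ["scene","top","wrist"]:
    c=arm.calibration(n); print(n,c)
    cv2.imwrite(f"pics/{n}0.png",arm.read_camera(n)[:,:,::-1])
print(arm.observe())
E
```

```text
pics
scene {'K': array([[385.48755457,   0.        , 249.53717256],
       [  0.        , 385.48755457, 186.12168321],
       [  0.        ,   0.        ,   1.        ]]), 'position': array([1023.65674301,   60.38282213,  770.21955803]), 'rotation': array([0.59347959, 0.19101143, 0.23347537, 0.74618085])}
top {'K': array([[413.75187395,   0.        , 257.02332426],
       [  0.        , 413.75187395, 189.58303231],
       [  0.        ,   0.        ,   1.        ]]), 'position': array([ 356.88250526,  -42.64654454, 1022.76497722]), 'rotation': array([-0.64900063, -0.06769954,  0.08205552,  0.75331391])}
wrist {'K': array([[277.42210013,   0.        , 257.06631022],
       [  0.        , 277.42210013, 190.97319676],
       [  0.        ,   0.        ,   1.        ]]), 'position': array([ 263.38402254, -573.47454786,  384.37621365]), 'rotation': array([ 0.79741446, -0.12246555,  0.09079515, -0.58385666])}
{'time_s': 0.15, 'joints': array([ 1.29778247,  0.68978954, -0.19455084,  1.56612471,  0.15731002,
        0.90250827, -0.2151078 ]), 'qd': array([-2.24003182e-04, -2.46360843e-03, -8.33149297e-04, -3.32578902e-03,
       -2.59849035e-03,  3.18269300e-05,  3.30421012e-04]), 'effort': array([-1.02632115e-03, -5.27859628e+01, -1.26820922e+00, -1.53585416e+01,
       -5.24604251e-02,  3.92567614e-03,  1.30596259e-04]), 'tcp_pos': array([ 188.62201482, -595.43172394,  302.09069171]), 'ee_rot': array([-3.82602273e-04,  8.06877464e-01, -5.90718412e-01, -6.08391227e-04]), 'force': array([ 0.29998239,  0.62795533, -0.34326742]), 'torque': array([ 0.01776893,  0.04162797, -0.02568578]), 'grip_width': 0.9959733421612577}
```

View pics/scene0.png

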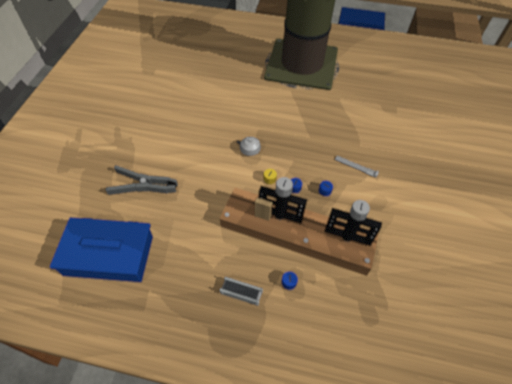

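View pics/top0.png

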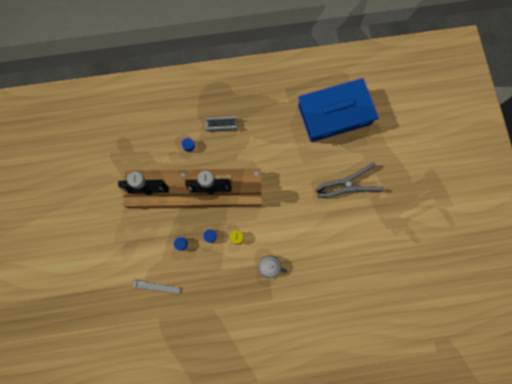

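View pics/wrist0.png

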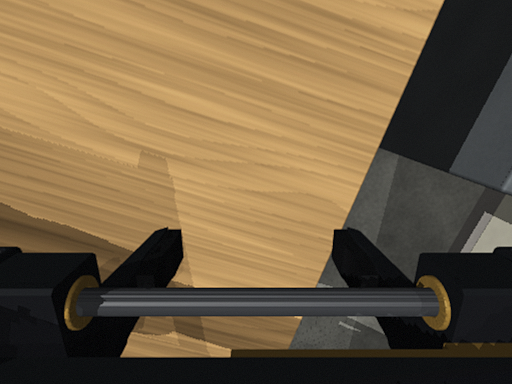

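```bash
cat > h.py <<'E'
import numpy as np, cv2, json
from scipy.spatial.transform import Rotation as R
def rot(q): q=np.asarray(q); return R.from_quat([q[1],q[2],q[3],q[0]])
def q(r): a=r.as_quat(); return np.array([a[3],a[0],a[1],a[2]])
def ray(c,uv,z):
    K=c["K"]; d=np.array([(uv[0]-K[0,2])/K[0,0],-(uv[1]-K[1,2])/K[1,1],-1.])
    d=rot(c["rotation"]).apply(d); p=c["position"]; return p+d*(z-p[2])/d[2]
def proj(c,P):
    P=np.atleast_2d(P).astype(float); L=rot(c["rotation"]).inv().apply(P-c["position"]); K=c["K"]
    return np.c_[K[0,2]+K[0,0]*L[:,0]/-L[:,2], K[1,2]+K[1,1]*L[:,1]/L[:,2]]
def crop(img,x0,y0,x1,y1,s,fn):
    cv2.imwrite(fn,cv2.resize(img[y0:y1,x0:x1],None,fx=s,fy=s,interpolation=cv2.INTER_CUBIC))
def down(yaw):
    # tool z down, tool x (jaw dir) at world yaw
    return q(R.from_matrix(np.array([[np.cos(yaw),np.sin(yaw),0],[np.sin(yaw),-np.cos(yaw),0],[0,0,-1.]])))
E
python3 - <<'E'
from h import *
t=cv2.imread("pics/top0.png"); s=cv2.imread("pics/scene0.png")
crop(t,110,150,270,220,5,"pics/tj.png"); crop(t,305,155,395,210,8,"pics/tc.png")
crop(s,210,165,390,275,4.4,"pics/sj.png"); crop(s,95,155,190,205,8,"pics/sc.png")
E
```

```text
(no output)
```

View pics/tj.png

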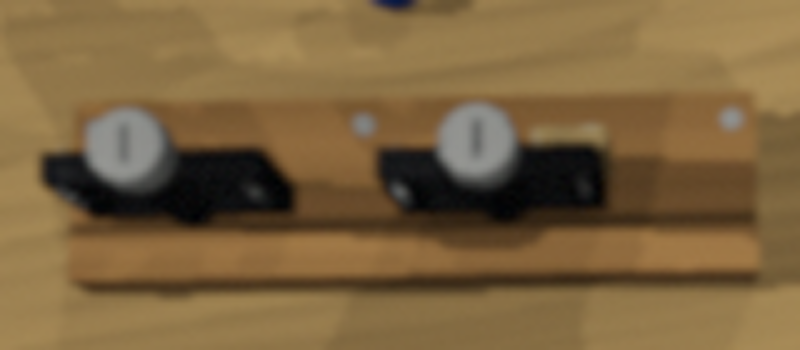

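View pics/tc.png

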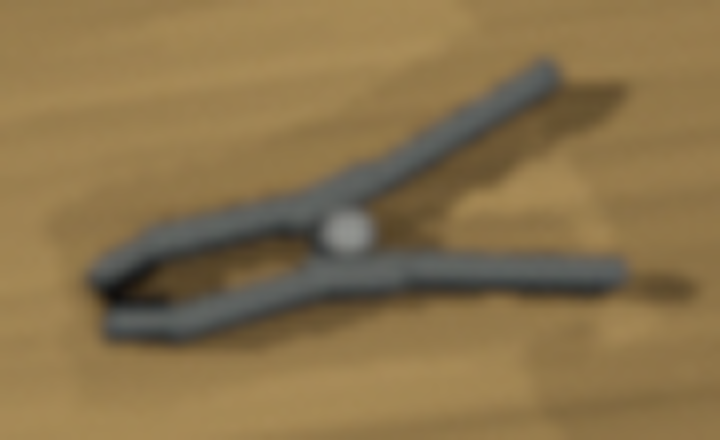

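View pics/sj.png

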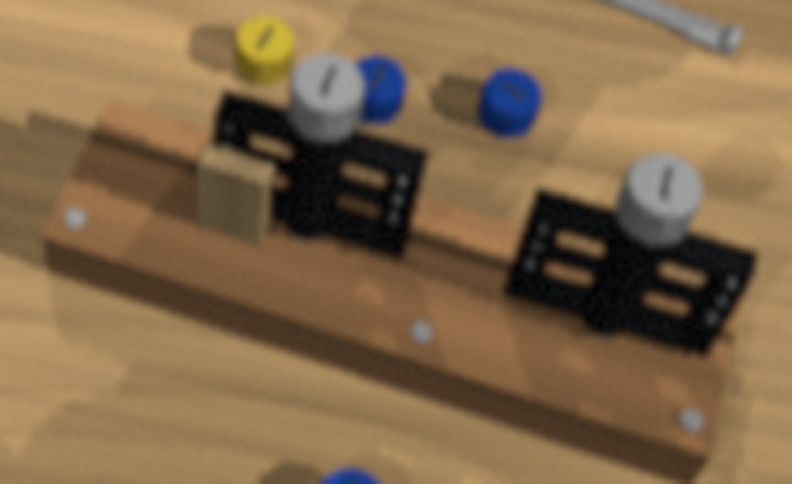

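View pics/sc.png

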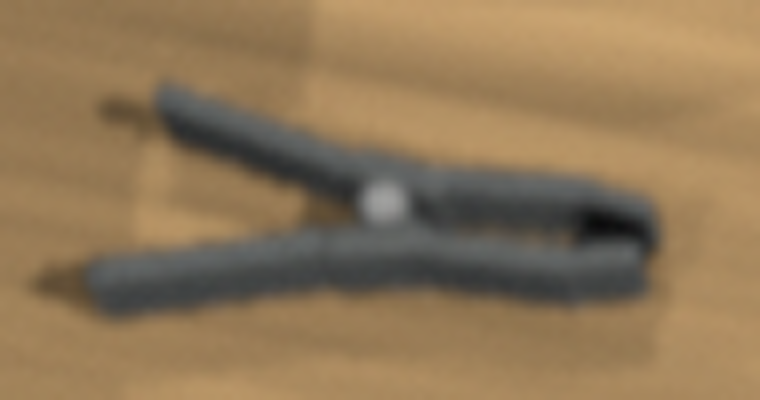

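Run:
```python
from h import *
from bench import arm
t=arm.calibration("top"); s=arm.calibration("scene")
np.set_printoptions(precision=1,suppress=True)
C=lambda p,o,k:np.array(o)+np.array(p)/k
for n,p in dict(TR=(752,95),BR=(755,218),TL=(78,102),BL=(70,225)).items(): print(n,ray(t,C(p,(110,150),5),38))
for n,p in dict(screwM=(363,125),screwR=(732,119)).items(): print(n,ray(t,C(p,(110,150),5),40))
for n,p in dict(capw=(477,137),capo=(124,143)).items(): print(n,ray(t,C(p,(110,150),5),161))
for n,p in dict(capw=(330,82),capo=(665,182)).items(): print(n,'scene',ray(s,C(p,(210,165),4.4),161))
for n,p in dict(screwR=(74,217),screwM=(421,331),screwL=(691,420)).items(): print(n,'scene',ray(s,C(p,(210,165),4.4),40))
for n,p in dict(piv=(347,230),h1=(550,68),h2=(622,265),j1=(98,268),j2=(110,318)).items(): print(n,ray(t,C(p,(305,155),8),24))
for n,p in dict(piv=(384,202),h1=(92,275),h2=(165,90),j1=(645,255),j2=(655,205)).items(): print(n,'scene',ray(s,C(p,(95,155),8),24))
print(proj(s,[0,0,0]))
```

```text
TR [617.  -94.6  38. ]
BR [555.7 -86.7  38. ]
TL [662.2 233.5  38. ]
BL [601.2 242.3  38. ]
screwM [629.5  96.1  40. ]
screwR [605.9 -83.   40. ]
capw [583.5  31.3 161. ]
capo [603.1 181.  161. ]
capw scene [583.5  35.5 161. ]
capo scene [602.5 183.  161. ]
screwR scene [607.2 -80.1  40. ]
screwM scene [630.9  98.2  40. ]
screwL scene [648.1 227.   40. ]
piv [ 551.2 -305.4   24. ]
h1 [ 593.  -378.6   24. ]
h2 [ 527.7 -387.5   24. ]
j1 [ 550.7 -226.9   24. ]
j2 [ 534.6 -227.7   24. ]
piv scene [ 552.1 -301.9   24. ]
h1 scene [ 596.4 -375.    24. ]
h2 scene [ 527.6 -382.9   24. ]
j1 scene [ 552.7 -219.9   24. ]
j2 scene [ 534.7 -223.    24. ]
[[301.3  64.2]]
```

Run:
```python
from h import *
from bench import arm
np.set_printoptions(precision=3,suppress=True)
o=arm.observe(); print(rot(o["ee_rot"]).as_matrix(), rot(arm.calibration("wrist")["rotation"]).as_matrix())
for y in [0.114,0.114-np.pi]:
    for p in ([558,-363,250],[558,-363,70]): print(y,arm.ik(p,down(y)))
for y in [-0.135,-.135-np.pi]: print('pl',arm.ik([568,-129,90],down(y)))
for y in np.arange(-3.14,3.14,.4): print('cap',y,arm.ik([583,33,194],down(y)))
```

```text
[[ 0.302 -0.953 -0.001]
 [-0.953 -0.302  0.001]
 [-0.001  0.    -1.   ]] [[ 0.302  0.909  0.288]
 [-0.953  0.288  0.09 ]
 [-0.002 -0.301  0.954]]
0.114 [ 0.759  0.839 -0.496  1.473  0.452  0.945  0.249]
0.114 [ 0.692  1.067 -0.359  1.547  0.549  0.63   0.168]
-3.0275926535897932 [ 0.322  0.833  0.367  1.5   -0.353  0.875 -2.22 ]
-3.0275926535897932 [ 0.359  1.074  0.29   1.567 -0.484  0.572 -2.111]
pl [ 0.296  0.958 -0.264  1.821  0.533  0.433 -0.485]
pl [-0.048  0.989  0.342  1.839 -0.718  0.44  -2.462]
cap -3.14 [-0.436  0.858  0.547  1.809 -0.684  0.672 -2.629]
cap -2.74 [-0.345  0.819  0.372  1.804 -0.483  0.609 -2.419]
cap -2.3400000000000003 [-0.285  0.802  0.262  1.801 -0.345  0.584 -2.149]
cap -1.9400000000000004 [-0.226  0.79   0.157  1.798 -0.208  0.57  -1.879]
cap -1.5400000000000005 [-0.165  0.783  0.051  1.794 -0.067  0.566 -1.612]
cap -1.1400000000000006 [-0.103  0.781 -0.056  1.791  0.073  0.572 -1.345]
cap -0.7400000000000007 [-0.039  0.783 -0.166  1.787  0.212  0.588 -1.075]
cap -0.34000000000000075 [ 0.025  0.791 -0.279  1.784  0.346  0.615 -0.8  ]
cap 0.059999999999999165 [ 0.091  0.805 -0.395  1.78   0.475  0.652 -0.518]
cap 0.4599999999999991 [ 0.156  0.824 -0.514  1.777  0.594  0.7   -0.226]
cap 0.859999999999999 [ 0.218  0.85  -0.631  1.773  0.702  0.757  0.078]
cap 1.2599999999999985 [ 0.273  0.88  -0.74   1.77   0.793  0.818  0.399]
cap 1.6599999999999988 [ 0.316  0.909 -0.83   1.768  0.863  0.873  0.74 ]
cap 2.059999999999999 [ 0.473  1.102 -1.258  1.76   1.138  1.208  0.929]
cap 2.4599999999999986 [ 0.473  1.102 -1.258  1.76   1.138  1.208  1.329]
cap 2.859999999999998 [ 0.473  1.102 -1.258  1.76   1.138  1.208  1.729]
```

Run:
```python
from h import *
from bench import arm
arm.move_to([557,-345,215],down(0.114))
c=arm.calibration("wrist"); im=arm.read_camera("wrist")[:,:,::-1]
cv2.imwrite("pics/w1.png",im); np.save("w1.npy",[c],allow_pickle=True)
print(arm.observe()["time_s"],c["position"],arm.observe()["tcp_pos"])
crop(im,0,0,512,384,1.56,"pics/w1b.png")
```

```text
1.8667 [ 547.32752628 -270.81394737  297.40123331] [ 555.82700861 -347.13309636  215.17350983]
```

View pics/w1b.png

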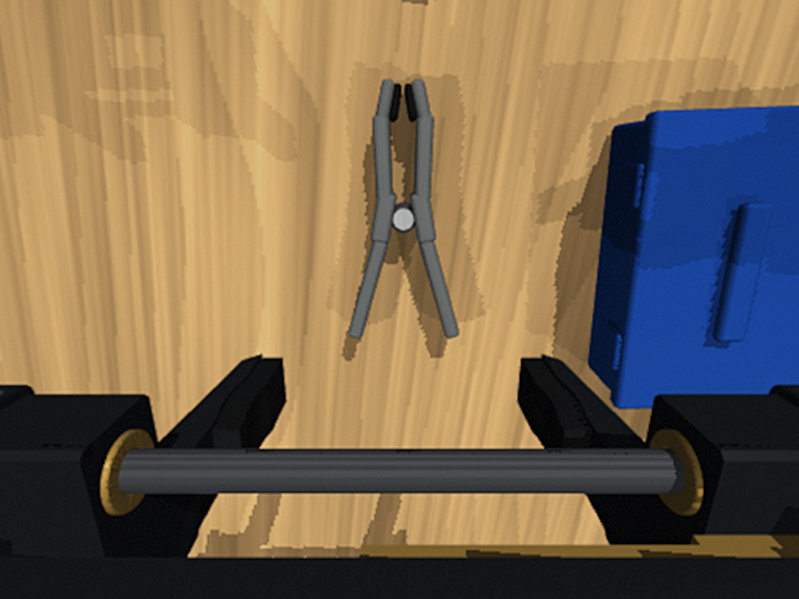

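Run:
```python
from h import *
np.set_printoptions(precision=1,suppress=True)
c=np.load("w1.npy",allow_pickle=True)[0]; k=512/799
P={}
for n,p,z in [("piv",(403,219),26),("t1",(388,80),24),("t2",(417,80),24),("h1",(355,333),24),("h2",(452,334),24),("boxc",(621,405),0),("boxc2",(649,112),65)]:
    P[n]=ray(c,np.array(p)*k,z)[:2]; print(n,P[n])
hm=(P["h1"]+P["h2"])/2; tm=(P["t1"]+P["t2"])/2; d=tm-hm; L=np.linalg.norm(d); d/=L
print("len",L,"dir",d,"yaw jaw",np.arctan2(-d[0],d[1]),"grip from tips",tm-138*d,"from piv",P["piv"]-60*d,"from hm",hm+27*d)
```

```text
piv [ 552.2 -305.3]
t1 [ 534.9 -228.2]
t2 [ 551.4 -226.4]
h1 [ 528.3 -385.6]
h2 [ 594. -379.]
boxc [ 738.2 -433.2]
boxc2 [ 666.8 -234.7]
len 156.01871045124443 dir [-0.1  1. ] yaw jaw 0.11561419341569236 grip from tips [ 559.1 -364.4] from piv [ 559.1 -364.9] from hm [ 558.1 -355.5]
```

Run:
```python
from h import *
from bench import arm
Y=0.1156
arm.move_to([559.1,-364.5,150],down(Y)); arm.sleep(.2); print(arm.observe()["tcp_pos"])
arm.move_l([559.1,-364.5,68.5],v=120,contact_N=8); arm.sleep(.2); o=arm.observe();print(o["tcp_pos"],o["force"])
arm.clamp(effort=30); arm.sleep(.3); o=arm.observe();print(o["time_s"],o["tcp_pos"],o["force"],o["grip_width"]*88)
im=arm.read_camera("wrist")[:,:,::-1]; crop(im,0,0,512,384,1.56,"pics/w2.png")
```

```text
[ 560.39245037 -364.21757059  152.3022685 ]
[ 559.59351686 -364.75890679   69.42440323] [0.3997608  0.16210089 0.20151402]
4.7833 [ 559.3040738  -364.70101193   68.78661398] [ 0.12799692 -1.89795729  5.20452743] 22.17292308185093
```

View pics/w2.png

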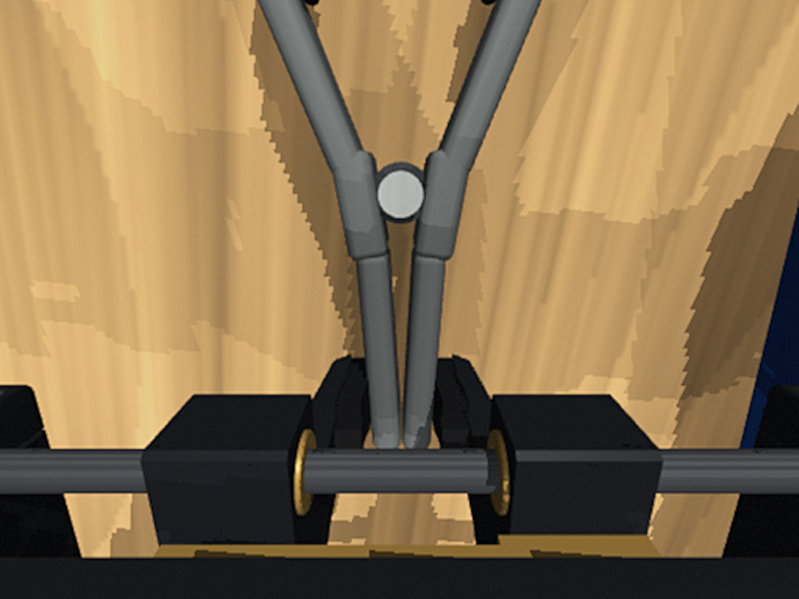

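```bash
cat >> h.py <<'E'
W=np.array([583.5,33.4]); JY=-0.135
def jig(x,y,yaw=None,w=None):  # jig frame xy -> world
    a=JY if yaw is None else yaw; w=W if w is None else w
    ex=np.array([np.cos(a),np.sin(a)]); ey=np.array([-np.sin(a),np.cos(a)])
    return w+(x+8)*ex+(y+45)*ey
E
python3 - <<'E'
from h import *
from bench import arm
o=arm.observe(); p=o["tcp_pos"]
arm.move_l([559.1,-364.5,150],v=120); 
g=jig(-1.5,-275); print(g)
arm.move_l([g[0],g[1],150],down(JY),v=150)
arm.sleep(.3); o=arm.observe();print(o["time_s"],o["tcp_pos"],o["force"],o["torque"],o["grip_width"]*88)
c=arm.calibration("wrist"); im=arm.read_camera("wrist")[:,:,::-1]; crop(im,0,0,512,384,1.56,"pics/w3.png")
np.save("w3.npy",[c],allow_pickle=True)
t=arm.read_camera("top")[:,:,::-1];cv2.imwrite("pics/t3.png",t)
crop(t,180,130,340,250,5,"pics/t3b.png")
s=arm.read_camera("scene")[:,:,::-1];cv2.imwrite("pics/s3.png",s)
crop(s,110,110,310,250,4,"pics/s3b.png")
E
```

```text
[ 558.98508712 -195.3821432 ]
7.2333 [ 558.89969798 -195.9073009   149.96042526] [ 0.35534352  0.31365425 -1.25033376] [-0.1915481  -0.08623252 -0.02004559] 21.789278541243675
```

View pics/w3.png

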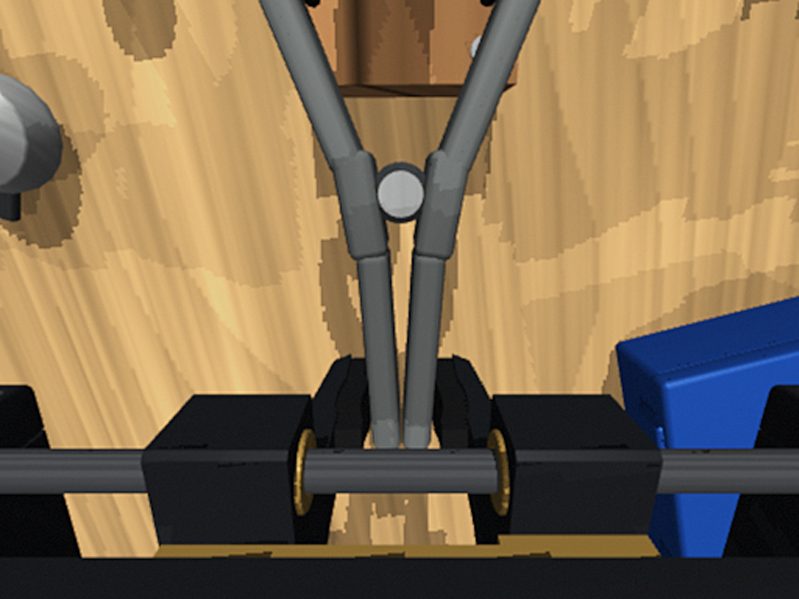

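View pics/t3b.png

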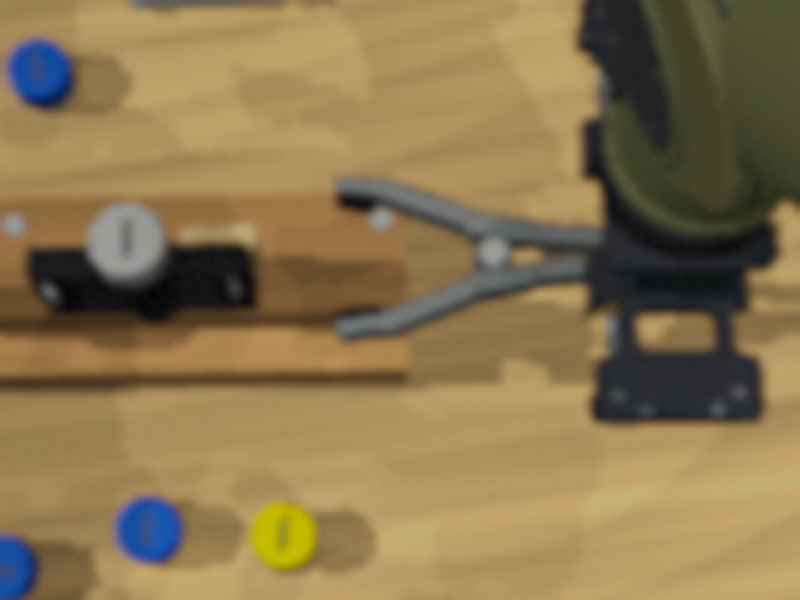

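View pics/s3b.png

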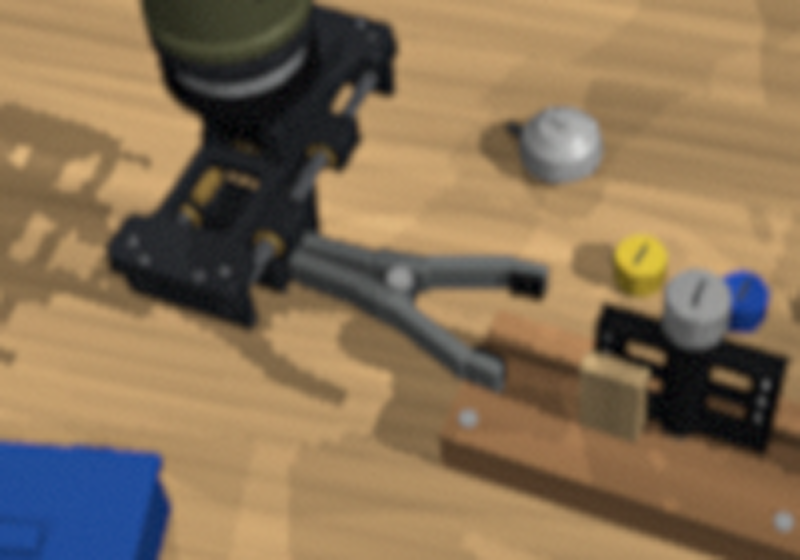

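Run:
```python
from h import *
from bench import arm
np.set_printoptions(precision=1,suppress=True)
t=arm.calibration("top"); s=arm.calibration("scene"); w=np.load("w3.npy",allow_pickle=True)[0]
ey=np.array([-np.sin(JY),np.cos(JY)]); tcp=np.array([558.9,-195.9])
print("piv pred",tcp+60*ey)
T=lambda p:np.array([180,130])+np.array(p)/5; S=lambda p:np.array([110,110])+np.array(p)/4
print("piv top",ray(t,T((492,250)),107),"scene",ray(s,S((400,276)),107),"wrist",ray(w,np.array((401,193))/1.5605,107))
a=ray(t,T((338,187)),105);b=ray(t,T((338,327)),105);print("tips top",a,b,(a+b)/2,"pred mid",tcp+138*ey)
for n,p,z in [("cap",(127,239),161),("screwR",(381,217),40),("posttopR",(255,228),98),("endR",(410,380),0)]: print(n,ray(t,T(p),z))
for n,p,z in [("cap",(699,298),161),("screwR",(469,418),40)]: print(n,"scene",ray(s,S(p),z))
for n,p,z in [("cornerTR",(513,84),38),("screwR",(479,46),40)]: print(n,"wrist",ray(w,np.array(p)/1.5605,z))
print("corner pred",jig(44.5,-167))
```

```text
piv pred [ 567.  -136.4]
piv top [ 567.1 -127.6  107. ] scene [ 569.  -124.4  107. ] wrist [ 568.5 -128.4  107. ]
tips top [607.4 -62.6 105. ] [542.5 -53.1 105. ] [574.9 -57.8 105. ] pred mid [577.5 -59.2]
cap [582.6  31.4 161. ]
screwR [607.  -82.6  40. ]
posttopR [595.6 -22.1  98. ]
endR [531.6 -86.2   0. ]
cap scene [585.6  35.4 161. ]
screwR scene [607.4 -79.   40. ]
cornerTR wrist [618.9 -96.5  38. ]
screwR wrist [605.9 -81.3  40. ]
corner pred [619.1 -94.6]
```

Run:
```python
from h import *
from bench import arm
g=jig(-1.5,-275); arm.move_l([*g,113],v=120); arm.sleep(.2); o=arm.observe(); f0=o["force"]; print(o["tcp_pos"],f0)
g=jig(-1.5,-217); r=arm.move_l([*g,113],v=60,contact_N=6); arm.sleep(.2); o=arm.observe(); print(r,g,o["tcp_pos"],o["force"]-f0)
r=arm.move_l([*o["tcp_pos"][:2],108],v=20,contact_N=4); o=arm.observe(); print(r,o["tcp_pos"],o["force"]-f0,o["time_s"])
t=arm.read_camera("top")[:,:,::-1]; crop(t,180,130,340,250,5,"pics/t4b.png")
s=arm.read_camera("scene")[:,:,::-1]; crop(s,140,130,320,250,4.4,"pics/s4b.png")
w=arm.read_camera("wrist")[:,:,::-1]; crop(w,0,0,512,384,1.56,"pics/w4.png")
```

```text
[ 559.51151237 -195.50745777  113.80961369] [-0.66291477 -0.09005184 -0.01376115]
False [ 566.79132516 -137.90986599] [ 566.71264653 -138.4089882   112.99867095] [ 0.57970172  0.3438542  -1.29386839]
False [ 566.59817806 -138.43460238  107.79633878] [ 0.63283308 -0.92877941 -0.52266897] 9.7583
```

View pics/t4b.png

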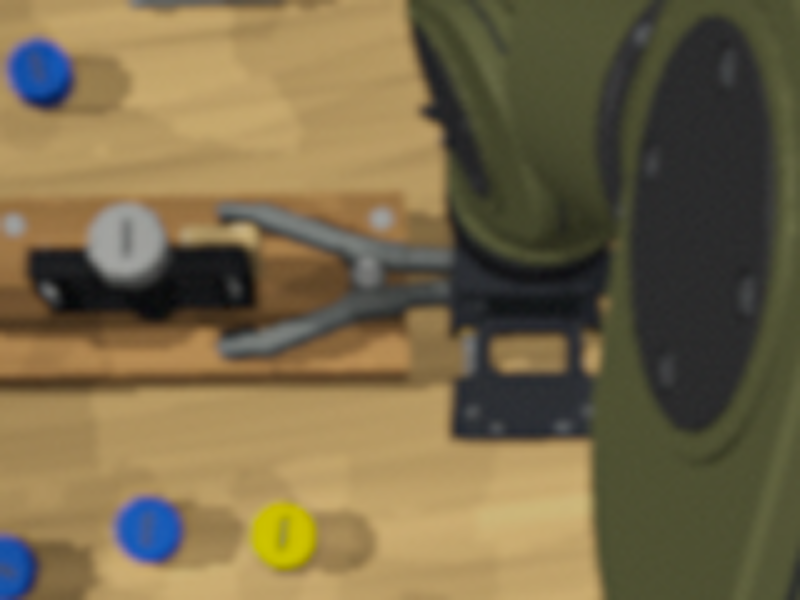

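View pics/s4b.png

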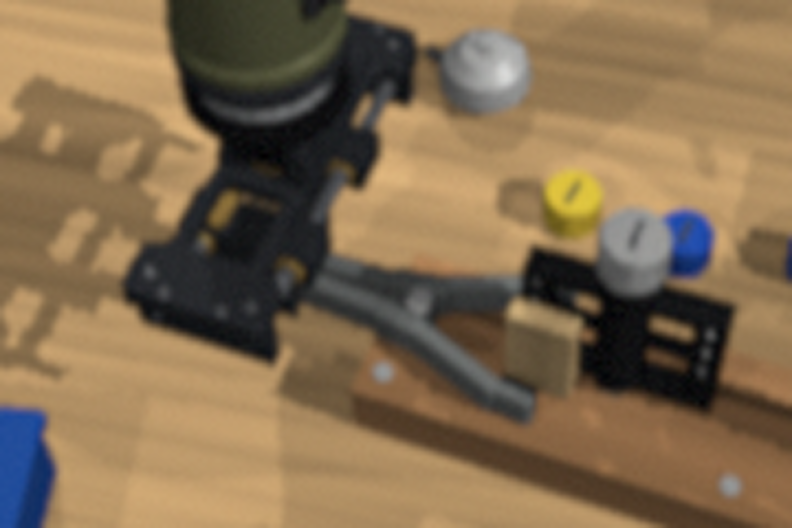

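View pics/w4.png

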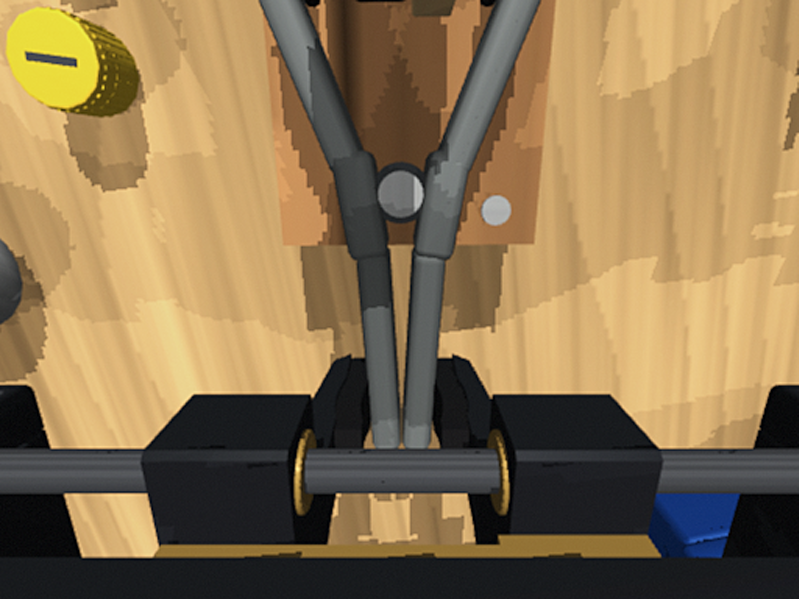

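Run:
```python
from h import *
from bench import arm
arm.open_gripper(); arm.sleep(.2); o=arm.observe(); print(o["tcp_pos"],o["force"],o["grip_width"])
p=o["tcp_pos"]; arm.move_l([p[0],p[1],200],v=150); o=arm.observe(); print(o["tcp_pos"],o["force"],o["time_s"])
g=jig(-4,-120); arm.move_l([*g,265],v=200); arm.sleep(.15)
t=arm.read_camera("top")[:,:,::-1]; crop(t,180,130,340,250,5,"pics/t5b.png")
s=arm.read_camera("scene")[:,:,::-1]; crop(s,140,130,320,250,4.4,"pics/s5b.png")
c=arm.calibration("wrist");w=arm.read_camera("wrist")[:,:,::-1]; crop(w,0,0,512,384,1.56,"pics/w5.png"); np.save("w5.npy",[c],allow_pickle=True)
print(arm.observe()["time_s"])
```

```text
[ 566.72398829 -138.42513345  108.00430405] [ 0.97104369  0.07437089 -0.49528566] 0.9992593104568996
[ 566.17954255 -138.47240506  199.41196183] [-1.22253444  0.26294812 -0.19476267] 11.9333
12.9667
```

View pics/s5b.png

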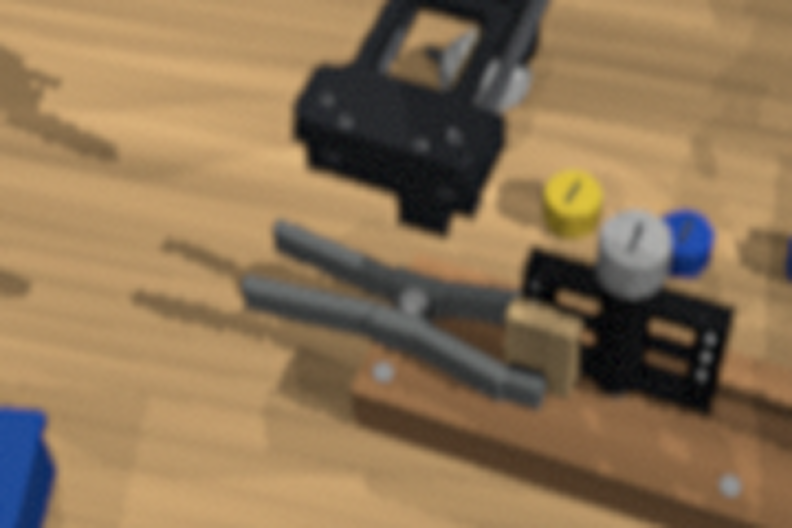

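View pics/w5.png

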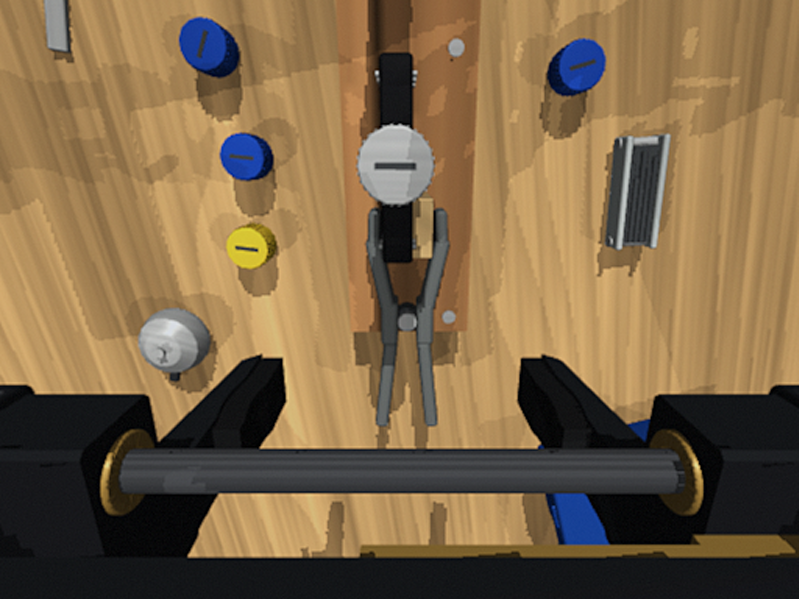

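Run:
```python
from h import *
from bench import arm
c=np.load("w5.npy",allow_pickle=True)[0]
print(ray(c,np.array((395.5,163.5))/1.5605,161), [ray(c,np.array(p)/1.5605,161)[:2] for p in [(358,163),(433,163),(395,124),(395,203)]])
w=cv2.imread("pics/w5.png"); crop(w,330,110,470,270,4.5,"pics/w5c.png")
for y in [0,.2,.5,.86]: print(y,arm.ik([583,34,194],down(y)))
```

```text
[585.27023501  32.44535777 161.        ] [array([570.09658458,  34.74000146]), array([600.49672924,  30.53788823]), array([587.1914795 ,  47.36695311]), array([582.82862492,  16.77415455])]
0 [ 0.05420678  0.79675667 -0.33253937  1.78194704  0.40679221  0.63104442
 -0.51743993]
0.2 [ 0.08270598  0.80308896 -0.38313025  1.78036296  0.46177815  0.64812394
 -0.36791972]
0.5 [ 0.12598954  0.81499417 -0.46109548  1.77796594  0.54246044  0.67794314
 -0.14135953]
0.86 [ 0.17815857  0.83340391 -0.5574847   1.77509704  0.63551643  0.72047503
  0.13508681]
```

View pics/w5c.png

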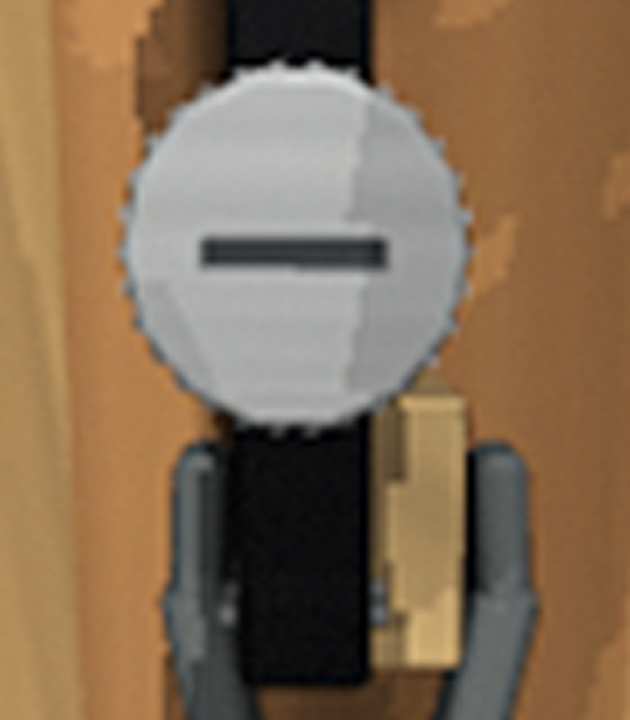

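Run:
```python
from h import *
from bench import arm
np.set_printoptions(precision=3,suppress=True)
x,y=584.2,33.0
arm.move_to([x,y,240],down(.3)); arm.move_l([x,y,196],v=80,contact_N=6); arm.sleep(.2)
o=arm.observe(); f0=o["force"]; t0=o["torque"]; print(o["time_s"],o["tcp_pos"],f0,t0,o["effort"][6])
arm.clamp(effort=14); arm.sleep(.2); o=arm.observe(); print("grip",o["time_s"],o["tcp_pos"],o["force"]-f0,o["torque"]-t0,o["effort"][6],o["grip_width"]*88)
q0=np.array(o["joints"]); tz0=o["torque"][2]; np.save("q0.npy",q0)
for k in range(1,8):
    qq=q0.copy(); qq[6]+=np.radians(3*k); arm.movej(qq)
    o=arm.observe(); print(3*k,round(o["time_s"],2),np.degrees(o["joints"][6]-q0[6]).round(1),"T",o["torque"]-t0,o["effort"][6].round(3),"F",o["force"]-f0)
    if abs(o["torque"][2]-tz0)>0.15: print("stop");break
```

```text
14.2833 [584.506  33.085 196.536] [0.603 0.029 1.201] [-0.036 -0.052 -0.001] 0.0001811382480809698
grip 15.3833 [584.398  33.076 196.056] [ 0.342  0.294 -2.528] [ 0.061 -0.235  0.003] -0.005920623661950231 30.977216231855692
3 15.63 2.9 T [ 0.048 -0.255 -0.037] 0.122 F [-0.091  0.76  -2.486]
6 15.88 5.9 T [ 0.027 -0.271 -0.086] 0.124 F [ 0.447 -0.114 -3.187]
9 16.13 8.9 T [ 0.009 -0.147 -0.066] 0.174 F [ 0.168 -0.714 -4.106]
12 16.38 11.9 T [ 0.095 -0.019 -0.119] 0.249 F [-0.593  0.204 -4.166]
15 16.63 14.8 T [ 0.125  0.375 -0.264] 0.343 F [-3.185  0.741 -3.285]
stop
```

Run:
```python
from h import *
from bench import arm
np.set_printoptions(precision=3,suppress=True)
q0=np.load("q0.npy"); z0=-0.001
for a in [8,0,-6,-12,-18,-24,-30]:
    qq=q0.copy(); qq[6]+=np.radians(a); arm.movej(qq)
    o=arm.observe(); print(a,round(o["time_s"],2),np.degrees(o["joints"][6]-q0[6]).round(1),"Tz",(o["torque"][2]-z0).round(3),o["effort"][6].round(3),"F",o["force"],o["tcp_pos"])
    if abs(o["torque"][2]-z0)>0.17: print("stop");break
c=arm.read_camera("wrist")[:,:,::-1]; crop(c,0,0,512,384,1.56,"pics/w6.png")
```

```text
8 16.88 8.1 Tz -0.105 -0.163 F [ 0.199  0.109 -3.208] [584.509  32.995 195.967]
0 17.14 0.3 Tz -0.103 -0.173 F [ 0.383 -0.    -1.935] [584.57   33.024 196.172]
-6 17.39 -5.7 Tz -0.014 -0.143 F [-0.009  0.21  -0.528] [584.582  33.099 196.245]
-12 17.64 -11.7 Tz -0.023 -0.143 F [-0.213 -0.13   2.263] [584.651  33.158 196.385]
-18 17.89 -17.7 Tz -0.001 -0.169 F [-0.627 -0.515  3.082] [584.72   33.181 196.484]
-24 18.14 -23.7 Tz -0.02 -0.173 F [-0.082  0.151  4.372] [584.721  33.248 196.47 ]
-30 18.39 -29.7 Tz 0.028 -0.176 F [-0.248 -0.052  4.161] [584.663  33.194 196.303]
```

View pics/w6.png

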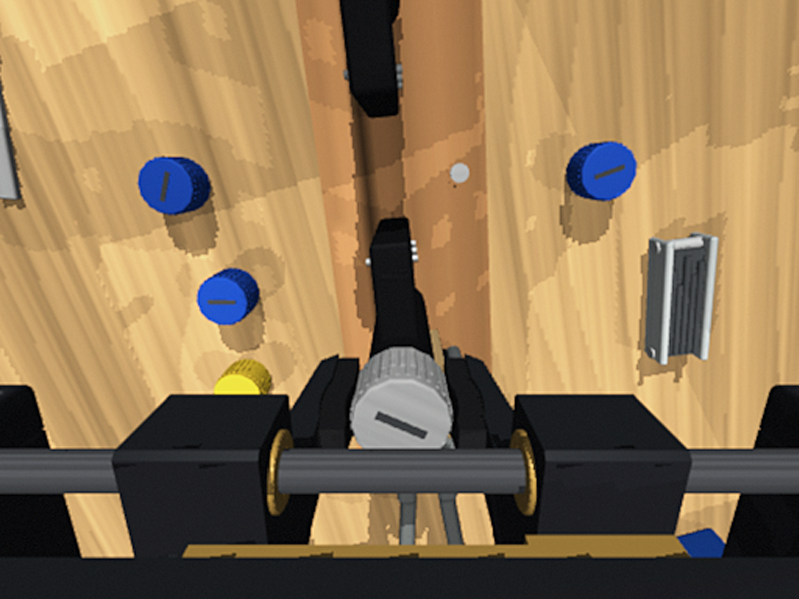

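Run:
```python
from h import *
from bench import arm
np.set_printoptions(precision=3,suppress=True)
q0=np.load("q0.npy"); z0=-0.001
for a in range(-36,-80,-6):
    qq=q0.copy(); qq[6]+=np.radians(a); arm.movej(qq)
    o=arm.observe(); print(a,round(o["time_s"],2),np.degrees(o["joints"][6]-q0[6]).round(1),"Tz",(o["torque"][2]-z0).round(3),o["effort"][6].round(3),"F",o["force"],o["tcp_pos"])
    if abs(o["torque"][2]-z0)>0.17: print("stop");break
c=arm.read_camera("wrist")[:,:,::-1]; crop(c,0,0,512,384,1.56,"pics/w7.png")
```

```text
-36 18.69 -35.7 Tz 0.001 -0.177 F [-0.11   0.46   4.006] [584.599  33.209 196.161]
-42 18.94 -41.7 Tz 0.039 -0.177 F [-0.367 -0.454  5.127] [584.506  33.221 196.13 ]
-48 19.19 -47.7 Tz 0.015 -0.176 F [-0.338  0.382  4.496] [584.433  33.123 196.079]
-54 19.44 -53.7 Tz -0.03 -0.175 F [-0.053  0.292  4.669] [584.412  33.141 196.092]
-60 19.69 -59.7 Tz 0.036 -0.173 F [-0.37   0.622  3.867] [584.34   33.124 196.042]
-66 19.94 -65.7 Tz 0.037 -0.175 F [0.602 0.175 4.222] [584.359  33.115 196.053]
-72 20.19 -71.7 Tz -0.057 -0.172 F [ 0.81  -0.481  4.891] [584.362  33.064 196.049]
-78 20.44 -77.7 Tz -0.01 -0.175 F [-0.415  0.4    4.685] [584.361  33.079 196.054]
```

View pics/w7.png

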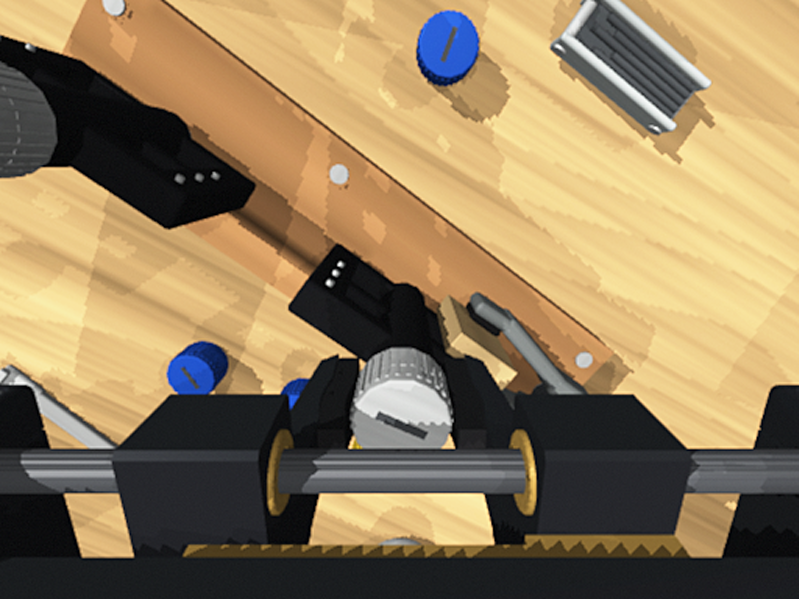

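Run:
```python
from h import *
from bench import arm
np.set_printoptions(precision=3,suppress=True)
o=arm.observe(); p=o["tcp_pos"]
for d in (3,6,10,16):
    r=arm.move_l([p[0],p[1],196+d],v=20,contact_N=9); o=arm.observe(); print(d,r,o["time_s"],o["tcp_pos"],o["force"],o["grip_width"]*88)
    if r: break
c=arm.read_camera("wrist")[:,:,::-1]; crop(c,0,0,512,384,1.56,"pics/w8.png")
s=arm.read_camera("scene")[:,:,::-1]; crop(s,140,130,320,250,4.4,"pics/s8.png")
```

```text
3 False 20.7917 [584.09   32.737 198.583] [ 0.365 -0.292  0.659] 31.023979471446616
6 False 21.0917 [584.188  32.915 201.942] [ 0.318 -0.057 -0.245] 31.096526561904895
10 False 21.4417 [584.331  33.083 206.163] [-0.517  0.098 -0.713] 30.971154846397962
16 False 21.8917 [584.43   33.089 212.147] [ 0.602  0.499 -0.877] 31.17314702751153
```

View pics/s8.png

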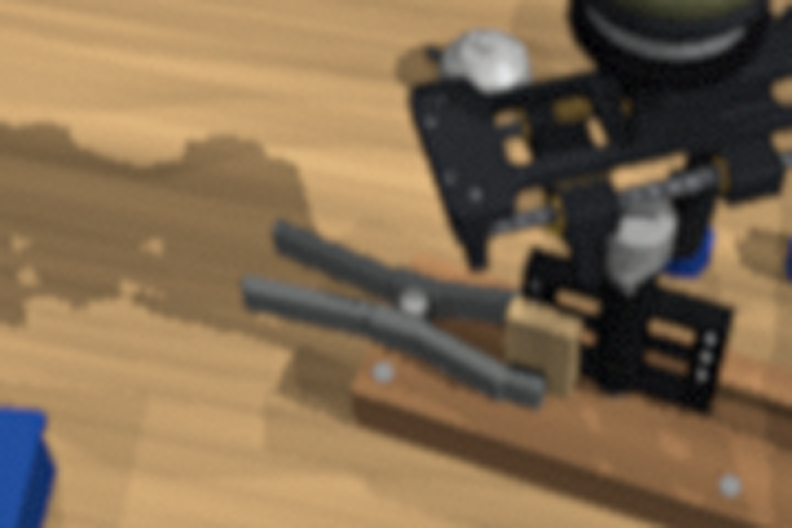

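View pics/w8.png

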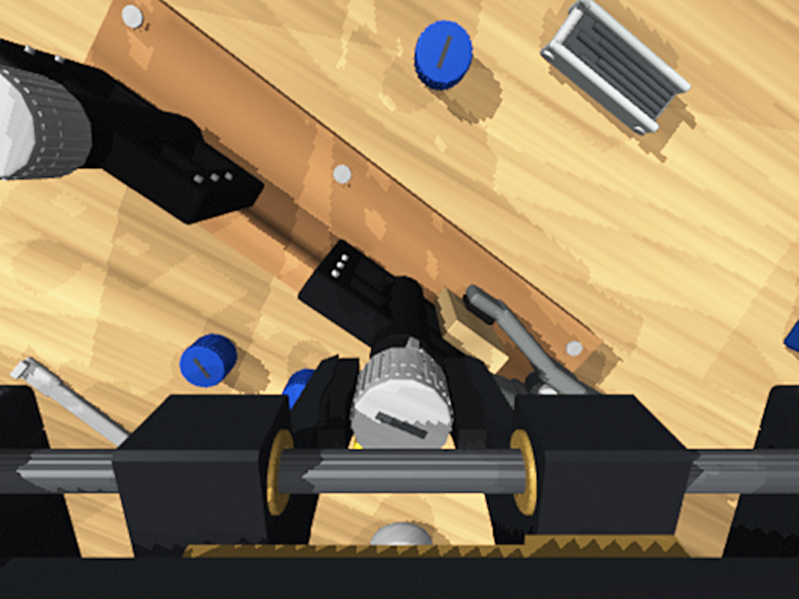

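Cap comes up with the gripper (wrist: cap at (403,400) unchanged in the fingers, threaded stub exposed above the barrel). The pedal and clamp haven't moved. I'll lift to about 50 mm.

Run:
```python
from h import *
from bench import arm
np.set_printoptions(precision=3,suppress=True)
arm.move_l([584.3,33,248],v=60,contact_N=12); arm.sleep(.6); o=arm.observe(); print(o["time_s"],o["tcp_pos"],o["force"],o["grip_width"]*88,abs(o["qd"]).max())
s=arm.read_camera("scene")[:,:,::-1]; crop(s,140,110,390,280,3.2,"pics/s9.png")
c=arm.read_camera("wrist")[:,:,::-1]; crop(c,0,0,512,384,1.56,"pics/w9.png")
```

```text
23.3417 [584.326  33.004 247.984] [ 0.027 -0.804 -0.975] 31.344242448982353 0.00213127983320597
```

View pics/s9.png

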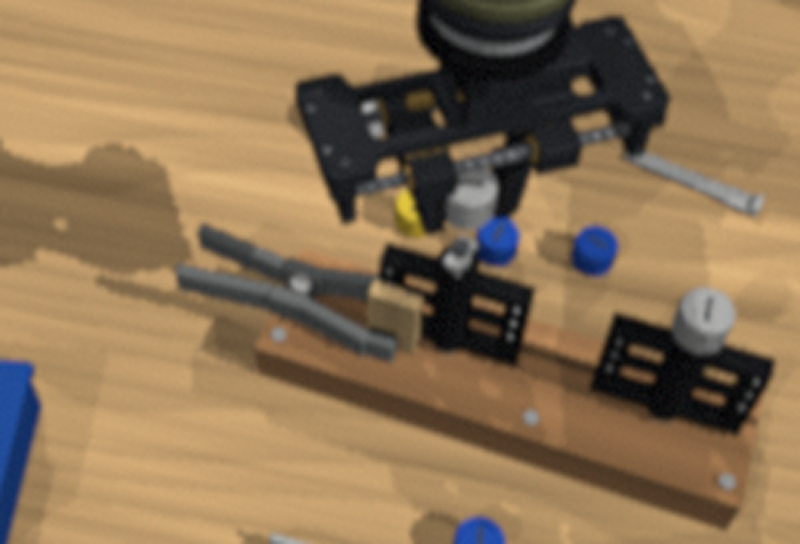

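View pics/w9.png

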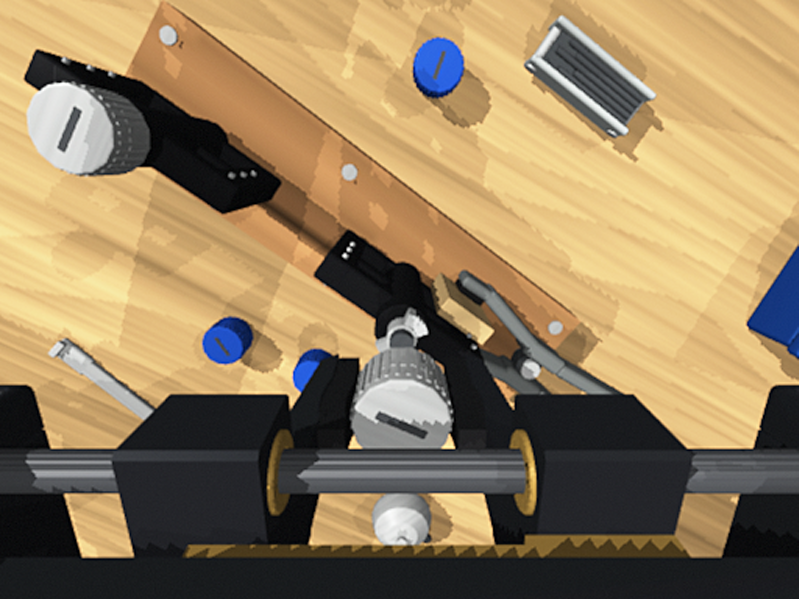

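The cap is held about 50 mm up, clear of the bare stub at scene crop (460,255). The clamp is on the pedal and post, and the other cap is on at (703,315). I'm handing the job in.

```bash
python3 -c "
from bench import arm
print(arm.finish_job(), arm.observe()['time_s'])"
```

```text
the job is handed in; nothing more can be done
the job is handed in; nothing more can be done
```

The job is handed in: the clamp holds the working pedal to the post, and that pedal's cap is unscrewed and held still in the gripper. `finish_job` gives no verdict. It took about 23.4 s of the 48 s.

- **Clamp:** I squeezed it fully open, slid it over the pedal's end and the post from the bare end of the beam, let go and backed off. It slid about 8 mm forward in the fingers while I squeezed it, which the pictures showed, so I corrected for that before placing it. The pictures afterwards show it still on both; I had no way to measure its gripping force directly.
- **Thread:** Turning counter-clockwise met a stop near 15°, with about 0.26 N m on the wrist. That is a little over the expected slip torque but below the 0.4 N m that shifts the pedal, so I backed off. Clockwise it turned about 78° with almost no torque on the wrist, so this pedal's cap is left-handed. The coin slot stayed in line with the fingers, so the cap turned with the gripper.
- **Lift:** The cap came straight up with no resistance, about 52 mm above where it was gripped.
- **Last checks:** The arm was steady and the grip width was unchanged at 31 mm. The bare threaded end of the pedal was in view, the other pedal's cap was still on, and the things around it looked undisturbed. None of these checks failed. The cameras disagreed with each other by up to 4 mm, so I averaged them.

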